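Unnest the specimen cups and sort them by size

TASK

Three steel specimen cups are stuck one inside the other beside the microscope. Pull the two loose ones apart and out of the wide cup that is screwed to the desk, and sort them onto the round cork mats: the small cup on the smallest mat and the medium cup on the middle-sized mat, each set down gently, upright and standing wholly on its mat. The widest mat stays empty.

Things in the scene. Friction and masses are not known exactly. Their poses are not given: they have to be found in the camera images.
- small_cup: Innermost, narrowest steel cup: loose, open top, straight sides, 36 mm outer diameter, 84 mm tall, about 60 g. Origin: centre of its underside, z up. At the start 37 mm of it show above the medium cup's rim, whose sprung rubber ribs grip it; a straight upward pull of about 3 to 8 N draws it out, leaving the medium cup behind. Clear once raised 47 mm.
- medium_cup: Middle steel cup: loose, open top, straight sides, 50 mm outer diameter, 72 mm tall, about 120 g. Origin: centre of its underside, z up. At the start 37 mm of it show above the wide cup's rim, whose sprung rubber ribs hold it somewhat harder; a straight upward pull of about 5 to 12 N draws it out. Clear once raised 35 mm.
- nest: Wide steel cup holding the other two, screwed to the desk by a round foot plate (90 mm diameter, 6 mm thick): 64 mm outer diameter, rim 56 mm above the desk, inner floor 21 mm above the desk. Origin on the desk at its centre, z up. It cannot be moved.
- small_mat: the smallest of three round cork mats, 66 mm diameter, 8 mm thick, stuck to the desk. Origin at the centre of its underside, on the desk.
- medium_mat: the middle-sized round cork mat, 86 mm diameter, 8 mm thick, stuck to the desk. Origin at the centre of its underside, on the desk. (The third mat, 106 mm diameter, stays empty.)

How it is judged:
At the end, for the whole second after the job is handed in: the small cup stands upright (within about 6 degrees), at rest and released on the smallest mat, wholly on it (centre within 16 mm of the mat's centre), and the medium cup likewise on the middle-sized mat (centre within 19 mm); the wide cup is fixed and the widest mat is left empty (horizontal distance between small_cup and small_mat below 0.016 m and horizontal distance between medium_cup and medium_mat below 0.019 m and z of small_cup in the frame of small_mat between 0.005 and 0.012 m and z of medium_cup in the frame of medium_mat between 0.005 and 0.012 m and angle between each of small_cup, medium_cup's own z axis and vertical below 0.1 rad and linear speed of each of small_cup, medium_cup below 0.02 m/s); the robot touches nothing.
It fails at once if the small cup is dropped or slammed down (faster than 0.6 m/s near the desk) (height (world z) of small_cup below 0.045 m and linear speed of small_cup above 0.6 m/s).
It fails at once if the medium cup is dropped or slammed down (faster than 0.6 m/s near the desk) (height (world z) of medium_cup below 0.045 m and linear speed of medium_cup above 0.6 m/s).
It also fails if it takes over 64 s, if anything falls off the work surface, if the arm or the gripper's body presses on something with over 40 N, if the wrist force passes 120 N, or if a joint passes its speed limit or range.

ROBOT

A 6-joint arm with a two-finger parallel gripper is mounted at the origin on the work surface. World frame = base frame: x ahead of the robot, y to its left, z up, the work surface at z = 0. Lengths are in m, angles in rad, forces in N, time in s.
With the tool pointing down it reaches from about 0.375 to 0.825 m from the base axis. Payload 5.5 kg.
Tool frame: the origin (TCP) lies on the centre line of the jaws, within the pads' length; the fingertips stand arm.finger_overhang ahead of it and the grasp point (between the pads) lies 11 mm behind it (arm.finger_overhang is the distance from the TCP to the fingertips, in m); z points along the fingers, y is the direction in which the jaws open and shut (so a half turn about z gives the same grasp; the last joint's range is limited). The gripper opens to 85 mm and grips with 20 to 120 N. Pads are 22 mm wide; open, the fingers measure 114 mm over their backs; the gripper's body (76 mm by 85 mm) begins 54 mm behind the grasp point. The pads swing forward as they close: fully open they stand 13 mm farther back than shut.
Start: joints at [1.252, 0.314, -0.047, 1.21, 0, 1.571], TCP at [0.188, 0.57, 0.239] pointing down, gripper open.
Joint ranges: [-2.67, 2.67], [-0.69, 1.73], [-1.03, 1.25], [-2.08, 2.16], [-1.42, 1.45], [-3.14, 3.14]. Speed limits (rad/s): [2.39, 2.39, 3.01, 3.14, 3.14, 3.14].

INTERFACE

Orientations are given as a rotation vector (axis times angle).
In Python, from rig import arm, cams gives the robot as it stands.
- The arm moves only by the tool move_arm, never from a script. Its argument "plan" is one flat list of numbers, 7 for each row, row after row: the shift along the tool's x, y, z in mm, then the turn, a rotation vector about the tool's x, y, z in degrees, then the opening, from -1 (shut) to 1 (fully open). A call has 1 to 5 rows; each row is the pose to reach, as a shift and turn from the pose commanded when the call began, along the tool's axes at that moment; what a row does not reach only later rows make up. A row lasts 1/10 s, in which the tool goes at most 50 mm and 8.59 degrees, less where a joint would pass 70% of its speed; a pose out of reach is approached as far as the arm can. A call with a gripper value outside its range is refused whole. The fingers move at their own pace and stop on an object; "force" is the grip in N (left out, the last holds). Time passes only in rows, so rows that repeat a pose let the fingers close. It gives the time, the measured TCP pose, the force and the opening at its end, in the units of the state.
- arm.state(): the state, without advancing time (a new reading comes with each control period).
- cams.camera(name): name is "scene" or "top"; returns the picture (384x512x3 uint8, red, green, blue); there is no depth.
- cams.camera_model(name): a dict with "fx", "fy", "cx", "cy" (pixels), "dist_coeffs" ([k1, k2, p1, p2, k3] as OpenCV has them; the pictures are not rectified), "world_from_camera" (4x4, takes a point from camera to world coordinates). Camera axes: x right, y down, z forward; pixel columns grow to the right and rows downward; lengths in m; the calibration is good to about 2 mm. A picture is of the moment at which its call begins. camera_model takes no time and is no camera call.
- arm.finish_job(): hands the job in, once; it reports no verdict.
The state is a dict: "clock": time; "q": joint angles; "joint_vel": joint speeds; "joint_torque": joint torques, N m; "tcp_pos": TCP position; "ee_rot": TCP orientation; "contact_force": force on the tool from outside, world axes, zero at the start; "wrist_torque": the same for the moment, N m; "grip_width": finger opening in m.
Only numpy, scipy, OpenCV 4.12 (cv2) and the standard library are available. Lean on these libraries where they do the work, as an engineer would, in place of code of your own. Each camera call takes 0.05 s, during which the arm holds its last target. There are 200 camera calls.

## Working session

There is one attempt and no reset: what is moved stays moved. The work goes in short steps, Python scripts to look and compute and a tool call to move; the robot and the scene stay as the last step left them, time stands still between calls to the robot, and variables do not carry over. Pictures are saved under pics/ and viewed, on a budget of 10 in all, crops included, one or two more only if the job needs it, and the job is handed in when it is done.

Besides the shell and the picture viewer there is one more tool, called after ">>>" in YAML: its name, and indented under it one key for each argument. move_arm: Moves the arm, as the interface text tells. Its arguments: {"type":"object","properties":{"plan":{"type":"array","items":{"type":"number"}},"force":{"type":"number"}},"required":["plan"]}

```bash
mkdir -p pics
python3 - <<'E'
from rig import arm,cams
import cv2,numpy as np
for n in("top","scene"):
    cv2.imwrite(f"pics/{n}0.png",cams.camera(n)[:,:,::-1]); m=cams.camera_model(n)
    print(n,m["fx"],m["cx"],m["cy"],m["dist_coeffs"]);print(np.round(m["world_from_camera"],3))
s=arm.state();print(s);print(arm.finger_overhang)
E
```

```text
top 378.13713733891205 260.298682463703 189.7109500446531 [0.00216528 0.         0.         0.         0.        ]
[[-0.011 -0.995  0.102  0.51 ]
 [-0.999  0.014  0.033 -0.015]
 [-0.034 -0.102 -0.994  0.887]
 [ 0.     0.     0.     1.   ]]
scene 449.0068507749801 255.77134892384296 183.30920425739026 [-0.11456793  0.          0.          0.          0.        ]
[[-0.855  0.366 -0.367  0.893]
 [ 0.518  0.626 -0.584  0.545]
 [ 0.016 -0.689 -0.725  0.704]
 [ 0.     0.     0.     1.   ]]
{'clock': 0.1, 'q': array([ 1.25203109e+00,  3.14169578e-01, -4.79591386e-02,  1.21021320e+00,
        1.84912732e-05,  1.57079803e+00]), 'joint_vel': array([ 0.00151275, -0.00022017,  0.0014082 ,  0.00061583, -0.00104589,
        0.00073227]), 'joint_torque': array([-4.00060162e-04, -5.40766382e+01,  3.40540624e+01,  1.11976141e-02,
        6.39870919e-06,  1.44242966e-05]), 'tcp_pos': array([0.18787277, 0.56929666, 0.23852097]), 'ee_rot': array([-4.98558721e-01, -3.10151286e+00,  2.39222508e-03]), 'contact_force': array([ 0.39578278, -0.6281303 ,  0.56641367]), 'wrist_torque': array([ 0.02691583, -0.02636622,  0.00147248]), 'grip_width': 0.08520009601419265}
0.008
```

View pics/top0.png

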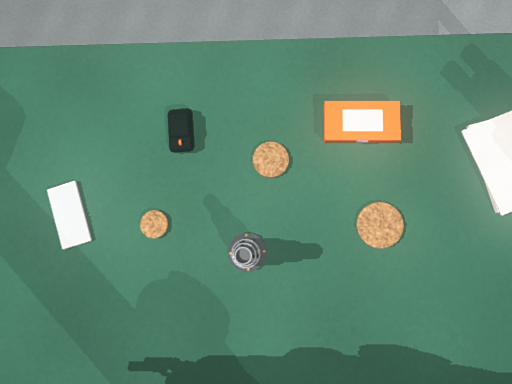

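View pics/scene0.png

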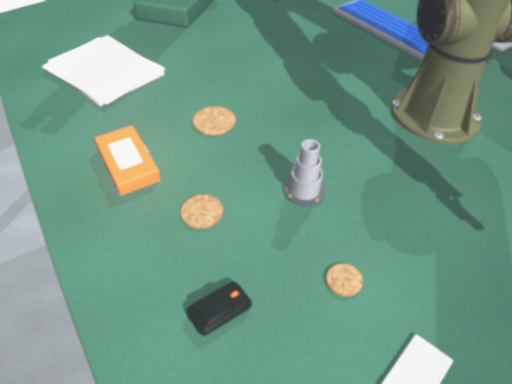

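The top view shows the small mat at about (154,224), the medium mat at (271,159), the wide mat at (380,225) and the nest at (247,252). The scene view shows the small cup's rim at about (310,145). Next I'll measure these.

```bash
cat > h.py <<'E'
from rig import arm,cams
import cv2,numpy as np
from scipy.spatial.transform import Rotation as R
def ray(n,px):
    m=cams.camera_model(n);K=np.array([[m["fx"],0,m["cx"]],[0,m["fy"],m["cy"]],[0,0,1]])
    u=cv2.undistortPoints(np.array(px,float).reshape(-1,1,2),K,np.array(m["dist_coeffs"]))[:,0]
    T=np.array(m["world_from_camera"]);return T[:3,3],np.c_[u,np.ones(len(u))]@T[:3,:3].T
def plane(n,px,z):
    o,d=ray(n,px);return o+d*((z-o[2])/d[:,2])[:,None]
def circ(n,cnt,z):
    p=plane(n,cnt.reshape(-1,2),z)[:,:2];(x,y),a,_=cv2.fitEllipse((p*1000).astype(np.float32));return round(x,1),round(y,1),np.round(a,1)
E
python3 - <<'E'
from h import *
for n in("top","scene"):
    im=cv2.imread(f"pics/{n}0.png");h=cv2.cvtColor(im,cv2.COLOR_BGR2HSV)
    m=cv2.inRange(h,(8,70,90),(25,200,255))
    cs,_=cv2.findContours(m,cv2.RETR_EXTERNAL,cv2.CHAIN_APPROX_NONE)
    for c in cs:
        if 300<cv2.contourArea(c)<4000: print(n,c.reshape(-1,2).mean(0).round(),circ(n,c,.008))
    g=cv2.inRange(h,(0,0,100),(180,70,255))
    cs,_=cv2.findContours(g,cv2.RETR_EXTERNAL,cv2.CHAIN_APPROX_NONE)
    for c in cs:
        if cv2.contourArea(c)>60:print(n,"grey",cv2.boundingRect(c),cv2.contourArea(c))
t=cv2.imread("pics/top0.png")[222:282,212:282];s=cv2.imread("pics/scene0.png")[130:210,270:340]
f=lambda i:cv2.resize(i,(400,i.shape[0]*400//i.shape[1]),interpolation=cv2.INTER_CUBIC)
a,b=f(t),f(s);o=np.zeros((460,800,3),np.uint8);o[:a.shape[0],:400]=a;o[:b.shape[0],400:]=b
cv2.imwrite("pics/z.png",o)
print("plane guesses",plane("top",[(245,254)],.130),plane("scene",[(311,145)],.130))
E
```

```text
top [154. 224.] (524.4, 264.4, array([63.9, 64.5]))
top [380. 225.] (516.7, -258.3, array([103.9, 104.6]))
top [270. 159.] (672.7, -10.2, array([83.2, 84.4]))
top [361. 122.] (760.0, -225.6, array([111.4, 222.5]))
top grey (228, 233, 33, 39) 940.5
top grey (46, 180, 47, 70) 1976.5
top grey (460, 102, 52, 123) 4186.0
top grey (313, 79, 108, 86) 6576.5
top grey (0, 0, 512, 48) 20236.5
scene [344. 279.] (527.3, 267.4, array([63.9, 66.2]))
scene [201. 211.] (675.8, -6.7, array([83.1, 87.2]))
scene [127. 160.] (753.1, -235.4, array([112.5, 251.6]))
scene [214. 120.] (519.3, -253.9, array([102.6, 108.8]))
scene grey (380, 334, 74, 50) 2215.5
scene grey (324, 262, 40, 36) 1054.5
scene grey (179, 193, 46, 37) 1286.0
scene grey (283, 138, 44, 69) 1976.0
scene grey (91, 117, 75, 88) 4566.5
scene grey (191, 105, 46, 32) 1088.0
scene grey (0, 93, 97, 291) 13271.0
scene grey (391, 61, 97, 84) 4162.0
scene grey (41, 34, 125, 74) 4914.5
scene grey (332, 5, 93, 55) 547.5
scene grey (445, 0, 67, 59) 3000.5
scene grey (0, 0, 48, 14) 308.5
plane guesses [[0.46044785 0.04189646 0.13      ]] [[0.45780471 0.04858885 0.13      ]]
```

View pics/z.png

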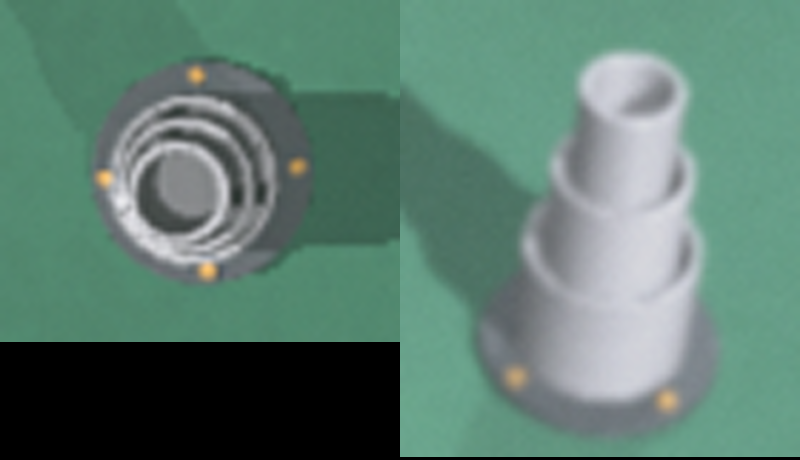

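The crop shows the rims clearly. The small rim's centre is at (243.1,254.5) in top and (310.4,145.0) in scene. The foot plate's centre is at (246.9,251.3) in top.

Run:
```python
from h import *
o1,d1=ray("top",[(243.1,254.5)]);o2,d2=ray("scene",[(310.4,145.0)])
A=np.c_[d1[0],-d2[0]];k=np.linalg.lstsq(A,o2-o1,rcond=None)[0]
print(o1+d1[0]*k[0],o2+d2[0]*k[1]);print(plane("top",[(243.1,254.5)],.13),plane("scene",[(310.4,145)],.13),plane("top",[(246.9,251.3)],.006))
s=arm.state();r=R.from_rotvec(s["ee_rot"]).as_matrix();print(r.round(3))
```

```text
[0.45940416 0.04579112 0.12854704] [0.45786318 0.04691653 0.12873989]
[[0.45950116 0.04567495 0.13      ]] [[0.45881661 0.04800608 0.13      ]] [[0.45844169 0.04675891 0.006     ]]
[[-0.95   0.313 -0.001]
 [ 0.313  0.95  -0.001]
 [ 0.    -0.002 -1.   ]]
```

>>> move_arm:
  plan: [-40,-30,0,0,0,0,1,-75,-65,0,0,0,0,1,-110,-100,0,0,0,0,1,-145,-135,0,0,0,0,1,-180,-170,0,0,0,0,1]
  force: 40

```text
clock: 0.6
tcp_pos: [0.306, 0.35, 0.2389]
ee_rot: [-0.498, -3.102, 0.001]
contact_force: [1.7, 0.8, 0.0]
grip_width: 0.0855
```

>>> move_arm:
  plan: [-35,-35,0,0,0,0,1,-70,-70,0,0,0,0,1,-105,-105,0,0,0,0,1,-140,-140,10,0,0,0,1,-175,-175,20,0,0,0,1]

```text
clock: 1.1
tcp_pos: [0.4172, 0.1299, 0.2195]
ee_rot: [0.498, 3.101, 0.001]
contact_force: [1.4, -0.3, 0.2]
grip_width: 0.0853
```

>>> move_arm:
  plan: [-25,-25,5,0,0,0,1,-50,-50,12,0,0,0,1,-66,-67,20,0,0,0,1,-66,-67,20,0,0,0,1]

```text
clock: 1.5
tcp_pos: [0.4583, 0.0451, 0.1982]
ee_rot: [-0.505, -3.099, 0.002]
contact_force: [-0.1, -0.1, -0.6]
grip_width: 0.0855
```

Run:
```python
from h import *
s=arm.state();print(s["tcp_pos"],R.from_rotvec(s["ee_rot"]).as_matrix().round(4))
a=cams.camera("top")[:,:,::-1][192:312,172:322];b=cams.camera("scene")[:,:,::-1][80:200,235:385]
cv2.imwrite("pics/a.png",cv2.resize(np.hstack([a,b]),(800,320),interpolation=cv2.INTER_CUBIC))
```

```text
[0.45832178 0.04507312 0.19820892] [[-9.484e-01  3.172e-01 -1.900e-03]
 [ 3.172e-01  9.484e-01 -9.000e-04]
 [ 1.500e-03 -1.500e-03 -1.000e+00]]
```

View pics/a.png

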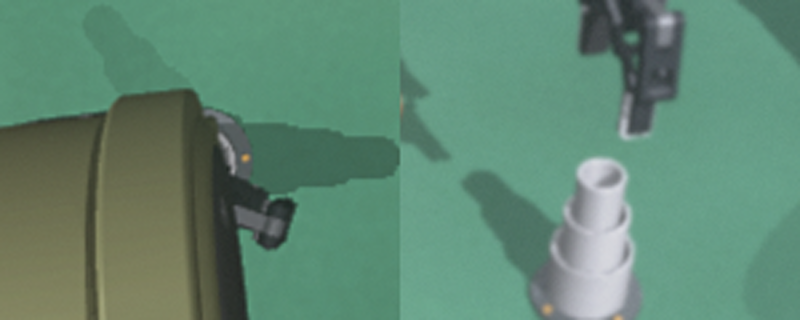

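The arm hides the nest in the top view. The scene view shows open fingers above the small cup, with no contact. Descending.

>>> move_arm:
  plan: [0,1.5,30,0,0,0,1,0,1.5,60,0,0,0,1,0,1.5,80,0,0,0,1,0,1.5,91,0,0,0,1,0,1.5,91,0,0,0,1]

```text
clock: 2.1
tcp_pos: [0.4574, 0.0496, 0.1075]
ee_rot: [-0.496, -3.1, 0.001]
contact_force: [-0.0, -0.3, -0.6]
grip_width: 0.0854
```

>>> move_arm:
  plan: [0,0,0,0,0,0,-0.1,0,0,0,0,0,0,-0.4,0,0,0,0,0,0,-0.5,0,0,0,0,0,0,-0.5,0,0,0,0,0,0,-0.5]
  force: 40

```text
clock: 2.6
tcp_pos: [0.4595, 0.0485, 0.1096]
ee_rot: [0.499, 3.1, -0.001]
contact_force: [-1.3, -2.1, 6.1]
grip_width: 0.0355
```

>>> move_arm:
  plan: [0,0,-5,0,0,0,-0.6,0,0,-12,0,0,0,-0.6,0,0,-20,0,0,0,-0.6,0,0,-30,0,0,0,-0.6,0,0,-40,0,0,0,-0.6]

```text
clock: 3.1
tcp_pos: [0.4588, 0.0487, 0.1494]
ee_rot: [0.499, 3.102, -0.001]
contact_force: [1.0, -0.4, -4.1]
grip_width: 0.0358
```

>>> move_arm:
  plan: [0,0,-10,0,0,0,-0.6,0,0,-20,0,0,0,-0.6,0,0,-35,0,0,0,-0.6,0,0,-50,0,0,0,-0.6,0,0,-60,0,0,0,-0.6]

```text
clock: 3.6
tcp_pos: [0.4595, 0.0491, 0.2105]
ee_rot: [0.498, 3.1, 0.001]
contact_force: [0.1, 0.6, -1.2]
grip_width: 0.036
```

Run:
```python
from h import *
s=arm.state();print(s["tcp_pos"],s["grip_width"],R.from_rotvec(s["ee_rot"]).as_matrix().round(4))
b=cams.camera("scene")[:,:,::-1][40:220,205:415]
cv2.imwrite("pics/b.png",cv2.resize(b,(630,540),interpolation=cv2.INTER_CUBIC))
```

```text
[0.4595107  0.04906203 0.21047429] 0.03598520281565609 [[-9.496e-01  3.134e-01  2.200e-03]
 [ 3.134e-01  9.496e-01  5.000e-04]
 [-1.900e-03  1.100e-03 -1.000e+00]]
```

View pics/b.png

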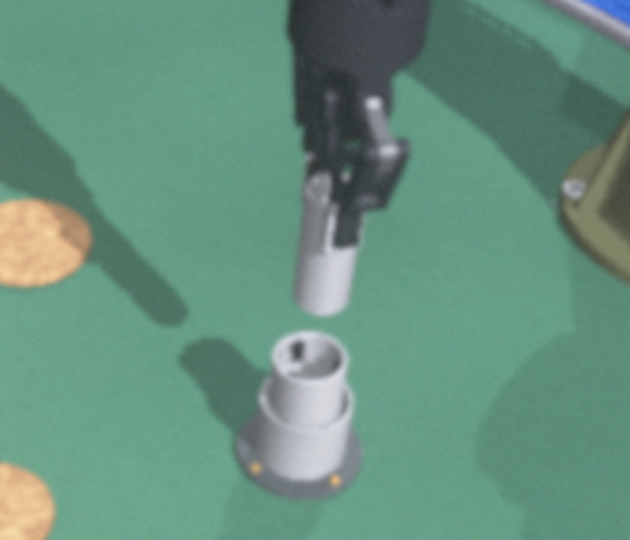

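The small cup is out and hangs upright (bottom at about (322,312) in the crop). The medium cup stayed in the nest. Carrying it to the small mat.

>>> move_arm:
  plan: [1,25,0,0,0,0,-0.6,2,65,0,0,0,0,-0.6,3,105,0,0,0,0,-0.6,4,145,0,0,0,0,-0.6,5,185,0,0,0,0,-0.6]

```text
clock: 4.15
tcp_pos: [0.5122, 0.2277, 0.2084]
ee_rot: [0.499, 3.102, 0.0]
contact_force: [0.4, -0.1, -1.4]
grip_width: 0.0356
```

>>> move_arm:
  plan: [0,25,20,0,0,0,-0.6,0,42,40,0,0,0,-0.6,0,42,60,0,0,0,-0.6,0,42,80,0,0,0,-0.6,0,42,90,0,0,0,-0.6]

```text
clock: 4.65
tcp_pos: [0.5239, 0.2657, 0.1164]
ee_rot: [-0.498, -3.099, 0.003]
contact_force: [0.1, -0.5, 0.0]
grip_width: 0.0358
```

>>> move_arm:
  plan: [0,0,15,0,0,0,-0.6,0,0,20,0,0,0,-0.6,0,0,20,0,0,0,-0.6]

```text
clock: 4.95
tcp_pos: [0.5247, 0.2657, 0.0981]
ee_rot: [-0.499, -3.101, 0.001]
contact_force: [0.3, 0.0, -0.7]
grip_width: 0.0356
```

Run:
```python
from h import *
s=arm.state();print(s["tcp_pos"],s["contact_force"],s["grip_width"],R.from_rotvec(s["ee_rot"]).as_matrix().round(4))
b=cams.camera("scene")[:,:,::-1];cv2.imwrite("pics/c_raw.png",b);b=b[190:330,265:425]
cv2.imwrite("pics/c.png",cv2.resize(b,(640,560),interpolation=cv2.INTER_CUBIC))
```

```text
[0.52472149 0.26566475 0.09807063] [ 0.25243445  0.03414308 -0.71851803] 0.035572795770125204 [[-9.495e-01  3.136e-01 -1.200e-03]
 [ 3.136e-01  9.495e-01 -5.000e-04]
 [ 1.000e-03 -8.000e-04 -1.000e+00]]
```

View pics/c.png

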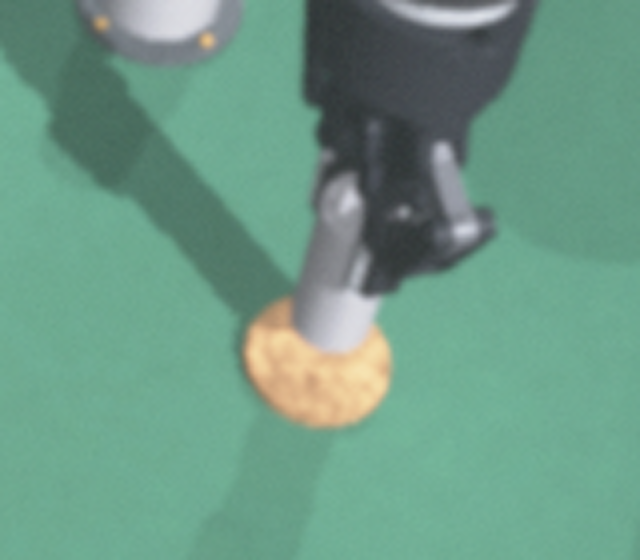

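The cup hangs over the small mat. Its underside's centre is at about (337,325) in the crop, which is (349.2,271.2) in scene. I'll check the height and offset from that.

Run:
```python
from h import *
for z in(.03,.036,.042):print(z,plane("scene",[(349.2,271.2),(348.7,278)],z).round(4))
```

```text
0.03 [[0.5206 0.2685 0.03  ]
 [0.5302 0.279  0.03  ]]
0.036 [[0.5239 0.271  0.036 ]
 [0.5335 0.2814 0.036 ]]
0.042 [[0.5272 0.2734 0.042 ]
 [0.5367 0.2837 0.042 ]]
```

>>> move_arm:
  plan: [0,0,8,0,0,0,-0.6,0,0,15,0,0,0,-0.6,0,0,20,0,0,0,-0.6,0,0,23,0,0,0,-0.6,0,0,23,0,0,0,-0.6]

```text
clock: 5.5
tcp_pos: [0.5247, 0.2658, 0.0749]
ee_rot: [-0.499, -3.101, 0.001]
contact_force: [0.2, -0.1, -0.5]
grip_width: 0.0358
```

The cup is within about 5 mm of the mat's centre, so I'll lower it to contact.

>>> move_arm:
  plan: [0,0,1,0,0,0,-0.6,0,0,2,0,0,0,-0.6,0,0,3,0,0,0,-0.6,0,0,3,0,0,0,-0.6]

```text
clock: 5.9
tcp_pos: [0.5251, 0.266, 0.0725]
ee_rot: [0.499, 3.102, 0.0]
contact_force: [0.3, -0.1, -1.5]
grip_width: 0.0355
```

>>> move_arm:
  plan: [0,0,1,0,0,0,-0.6,0,0,2,0,0,0,-0.6,0,0,2,0,0,0,-0.6]

```text
clock: 6.2
tcp_pos: [0.5255, 0.266, 0.0717]
ee_rot: [0.499, 3.101, 0.001]
contact_force: [-2.2, -2.5, 7.3]
grip_width: 0.0356
```

Contact at 7 N, at the expected height. Releasing slowly.

>>> move_arm:
  plan: [0,0,0,0,0,0,-0.1,0,0,0,0,0,0,0,0,0,0,0,0,0,0.3,0,0,0,0,0,0,0.7,0,0,0,0,0,0,0.7]
  force: 20

```text
clock: 6.7
tcp_pos: [0.5251, 0.266, 0.0704]
ee_rot: [-0.499, -3.102, 0.0]
contact_force: [-0.3, -0.0, -0.7]
grip_width: 0.0728
```

>>> move_arm:
  plan: [0,0,-10,0,0,0,0.8,0,0,-30,0,0,0,1,0,0,-60,0,0,0,1,0,0,-95,0,0,0,1,0,0,-125,0,0,0,1]

```text
clock: 7.2
tcp_pos: [0.5253, 0.2661, 0.198]
ee_rot: [0.498, 3.101, 0.001]
contact_force: [1.0, -0.2, 1.0]
grip_width: 0.0854
```

>>> move_arm:
  plan: [-1,-35,0,0,0,0,1,-2,-80,0,0,0,0,1,-3,-120,0,0,0,0,1,-4,-160,0,0,0,0,1,-4,-180,0,0,0,0,1]

```text
clock: 7.7
tcp_pos: [0.4713, 0.0914, 0.1963]
ee_rot: [0.501, 3.101, -0.001]
contact_force: [0.2, 0.3, -0.6]
grip_width: 0.0853
```

Run:
```python
from h import *
s=arm.state();print(s["tcp_pos"],s["contact_force"],s["grip_width"],R.from_rotvec(s["ee_rot"]).as_matrix().round(4))
b=cams.camera("scene")[:,:,::-1];a=cams.camera("top")[:,:,::-1]
cv2.imwrite("pics/d.png",np.hstack([cv2.resize(b[200:320,280:410],(390,360)),cv2.resize(a[184:264,104:190],(387,360))]))
```

```text
[0.4713383  0.09143005 0.19632134] [ 0.22316096  0.32539057 -0.56888676] 0.08533732389155922 [[-9.491e-01  3.151e-01  3.000e-04]
 [ 3.151e-01  9.491e-01 -7.000e-04]
 [-5.000e-04 -6.000e-04 -1.000e+00]]
```

View pics/d.png

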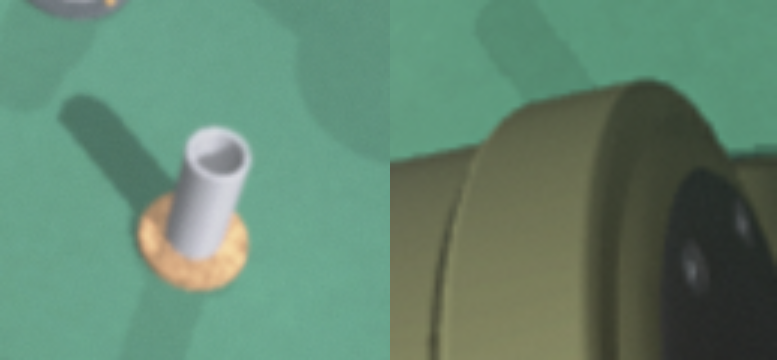

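The small cup stands upright on its mat, at about (208,240) in the left half; the arm hides it in the top view. Next is the medium cup.

>>> move_arm:
  plan: [-2,-30,0,0,0,0,1,-2.5,-45.5,0,0,0,0,1,-2.5,-45.5,0,0,0,0,1,-2.5,-45.5,30,0,0,0,1,-2.5,-45.5,60,0,0,0,1]

```text
clock: 8.3
tcp_pos: [0.4627, 0.0512, 0.1361]
ee_rot: [0.497, 3.098, 0.003]
contact_force: [0.1, 0.5, 0.1]
grip_width: 0.0853
```

>>> move_arm:
  plan: [0,0,25,0,0,0,1,0,0,45,0,0,0,1,0,0,58,0,0,0,1,0,0,65,0,0,0,1,0,0,65,0,0,0,1]

```text
clock: 8.8
tcp_pos: [0.4605, 0.0506, 0.0699]
ee_rot: [-0.497, -3.101, -0.0]
contact_force: [-0.5, -0.0, 0.8]
grip_width: 0.0855
```

>>> move_arm:
  plan: [0,0,0,0,0,0,0.4,0,0,0,0,0,0,0,0,0,0,0,0,0,-0.3,0,0,0,0,0,0,-0.3,0,0,0,0,0,0,-0.3]
  force: 55

```text
clock: 9.3
tcp_pos: [0.4611, 0.0495, 0.0717]
ee_rot: [0.499, 3.1, -0.0]
contact_force: [-2.5, -1.5, 7.0]
grip_width: 0.0494
```

>>> move_arm:
  plan: [0,0,-5,0,0,0,-0.4,0,0,-12,0,0,0,-0.4,0,0,-20,0,0,0,-0.4,0,0,-28,0,0,0,-0.4,0,0,-37,0,0,0,-0.4]

```text
clock: 9.8
tcp_pos: [0.4605, 0.0501, 0.1084]
ee_rot: [-0.499, -3.101, -0.001]
contact_force: [0.1, -0.8, -2.5]
grip_width: 0.0488
```

>>> move_arm:
  plan: [0,0,-10,0,0,0,-0.4,0,0,-22,0,0,0,-0.4,0,0,-36,0,0,0,-0.4,0,0,-50,0,0,0,-0.4,0,0,-50,0,0,0,-0.4]

```text
clock: 10.3
tcp_pos: [0.4624, 0.0502, 0.1602]
ee_rot: [0.498, 3.098, 0.003]
contact_force: [-0.4, 0.3, -2.1]
grip_width: 0.0489
```

Run:
```python
from h import *
s=arm.state();print(s["tcp_pos"],s["contact_force"],s["grip_width"],R.from_rotvec(s["ee_rot"]).as_matrix().round(4))
b=cams.camera("scene")[:,:,::-1][60:210,235:385]
cv2.imwrite("pics/e.png",cv2.resize(b,(450,450)))
```

```text
[0.46242841 0.05023818 0.16022375] [-0.37330884  0.29050877 -2.13972728] 0.0488548192895641 [[-9.497e-01  3.133e-01  4.400e-03]
 [ 3.133e-01  9.497e-01  9.000e-04]
 [-3.900e-03  2.300e-03 -1.000e+00]]
```

View pics/e.png

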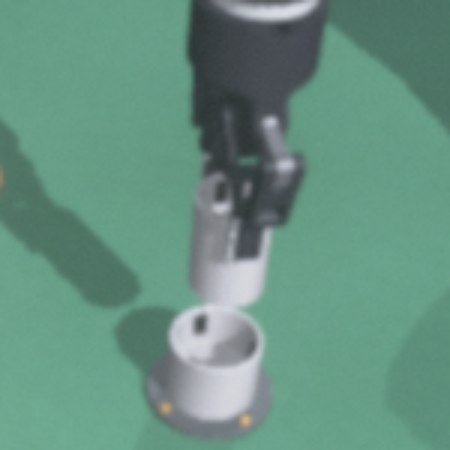

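The medium cup is out, its bottom at about (228,300) in the crop, clear of the empty nest. Moving to the medium mat.

>>> move_arm:
  plan: [-25,1,0,0,0,0,-0.4,-65,3,0,0,0,0,-0.4,-105,5,0,0,0,0,-0.4,-145,8,0,0,0,0,-0.4,-185,10,0,0,0,0,-0.4]

```text
clock: 10.85
tcp_pos: [0.6405, 0.0011, 0.1566]
ee_rot: [-0.498, -3.101, -0.0]
contact_force: [0.4, 0.7, -0.3]
grip_width: 0.0489
```

>>> move_arm:
  plan: [-25,2,10,0,0,0,-0.4,-36,2,30,0,0,0,-0.4,-36,2,50,0,0,0,-0.4,-36,2,70,0,0,0,-0.4,-36,2,70,0,0,0,-0.4]

```text
clock: 11.35
tcp_pos: [0.6712, -0.008, 0.0832]
ee_rot: [-0.498, -3.095, 0.001]
contact_force: [-0.5, -0.2, -1.0]
grip_width: 0.0487
```

Run:
```python
from h import *
s=arm.state();print(s["tcp_pos"],s["contact_force"],s["grip_width"],R.from_rotvec(s["ee_rot"]).as_matrix().round(4))
b=cams.camera("scene")[:,:,::-1][120:270,130:280]
cv2.imwrite("pics/f.png",cv2.resize(b,(600,600)))
```

```text
[ 0.67122324 -0.00799723  0.08320302] [-0.46501749 -0.19437747 -1.00861175] 0.04865174885816925 [[-9.496e-01  3.135e-01 -7.200e-03]
 [ 3.135e-01  9.496e-01  3.000e-04]
 [ 6.900e-03 -2.000e-03 -1.000e+00]]
```

View pics/f.png

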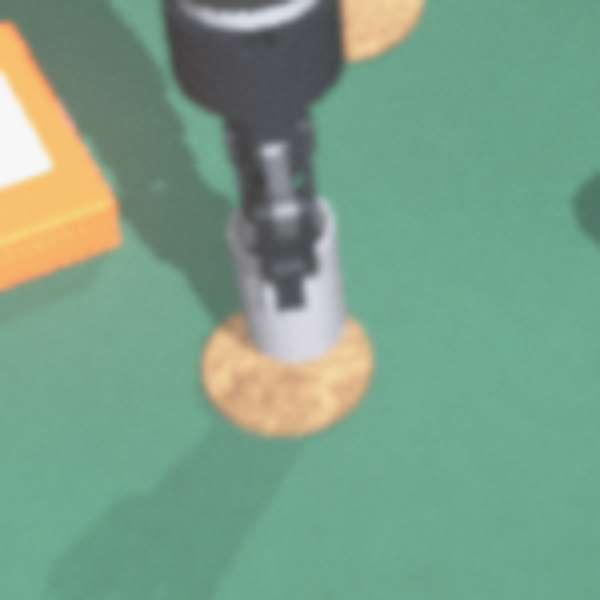

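The medium cup hangs over the medium mat. The front of its underside is at (297,360) in the crop, which is (204.2,210) in scene.

Run:
```python
from h import *
for z in(.030,.034,.040):
    p=plane("scene",[(204.0,202.5),(204.2,210)],z);c=np.array([.893,.545]);v=c-p[1,:2];print(z,p[0].round(4),(p[1,:2]-.025*v/np.linalg.norm(v)).round(4))
```

```text
0.03 [ 0.6685 -0.0053  0.03  ] [ 0.6676 -0.0108]
0.034 [ 0.6699 -0.0021  0.034 ] [ 0.6689 -0.0077]
0.04 [0.6719 0.0028 0.04  ] [ 0.6708 -0.0029]
```

>>> move_arm:
  plan: [0,0,6,0,0,0,-0.4,0,0,11,0,0,0,-0.4,0,0,15,0,0,0,-0.4,0,0,18,0,0,0,-0.4,0,0,18,0,0,0,-0.4]

```text
clock: 11.9
tcp_pos: [0.674, -0.008, 0.0692]
ee_rot: [-0.499, -3.101, 0.0]
contact_force: [-0.0, -0.2, -1.3]
grip_width: 0.049
```

>>> move_arm:
  plan: [-1,0,3,0,0,0,-0.4,-2,0,5,0,0,0,-0.4,-2,0,7,0,0,0,-0.4,-2,0,8,0,0,0,-0.4,-2,0,8,0,0,0,-0.4]

```text
clock: 12.4
tcp_pos: [0.676, -0.0087, 0.0612]
ee_rot: [-0.499, -3.101, 0.0]
contact_force: [0.2, -0.7, -1.7]
grip_width: 0.049
```

>>> move_arm:
  plan: [0,0,1,0,0,0,-0.4,0,0,2,0,0,0,-0.4,0,0,2,0,0,0,-0.4]

```text
clock: 12.7
tcp_pos: [0.676, -0.0087, 0.0594]
ee_rot: [-0.499, -3.102, 0.0]
contact_force: [0.5, 0.4, -0.9]
grip_width: 0.0487
```

>>> move_arm:
  plan: [0,0,1,0,0,0,-0.4,0,0,1.5,0,0,0,-0.4,0,0,1.5,0,0,0,-0.4]

```text
clock: 13.0
tcp_pos: [0.6763, -0.0087, 0.059]
ee_rot: [0.498, 3.101, 0.0]
contact_force: [-2.5, -0.1, 4.5]
grip_width: 0.0487
```

Contact at 4.5 N. Releasing.

>>> move_arm:
  plan: [0,0,0,0,0,0,0.2,0,0,0,0,0,0,0.4,0,0,0,0,0,0,0.7,0,0,0,0,0,0,1,0,0,0,0,0,0,1]
  force: 20

```text
clock: 13.5
tcp_pos: [0.6761, -0.0086, 0.0579]
ee_rot: [-0.499, -3.102, 0.0]
contact_force: [0.2, 0.7, -0.1]
grip_width: 0.0856
```

>>> move_arm:
  plan: [0,0,-10,0,0,0,1,0,0,-30,0,0,0,1,0,0,-60,0,0,0,1,0,0,-95,0,0,0,1,0,0,-130,0,0,0,1]

```text
clock: 14.0
tcp_pos: [0.6759, -0.0087, 0.1899]
ee_rot: [0.499, 3.102, 0.0]
contact_force: [-0.4, -0.2, 0.5]
grip_width: 0.0853
```

>>> move_arm:
  plan: [25,-30,0,0,0,0,1,50,-65,0,0,0,0,1,75,-100,0,0,0,0,1,100,-135,0,0,0,0,1,120,-165,0,0,0,0,1]

```text
clock: 14.5
tcp_pos: [0.5087, -0.1286, 0.1889]
ee_rot: [0.499, 3.101, -0.001]
contact_force: [0.5, -0.1, 0.6]
grip_width: 0.0855
```

Run:
```python
from h import *
s=arm.state();print(s["tcp_pos"],s["contact_force"],s["grip_width"])
b=cams.camera("scene")[:,:,::-1];a=cams.camera("top")[:,:,::-1]
cv2.imwrite("pics/gs.png",b);cv2.imwrite("pics/gt.png",a)
f=lambda i,x,y:cv2.resize(i[y:y+75,x:x+100],(400,300),interpolation=cv2.INTER_CUBIC)
cv2.imwrite("pics/g.png",np.vstack([np.hstack([f(b,290,235),f(b,150,155)]),np.hstack([f(a,104,187),f(a,221,122)])]))
```

```text
[ 0.50868356 -0.12863952  0.18886581] [ 0.53503396 -0.08295693  0.62990151] 0.08550811471553858
```

View pics/g.png

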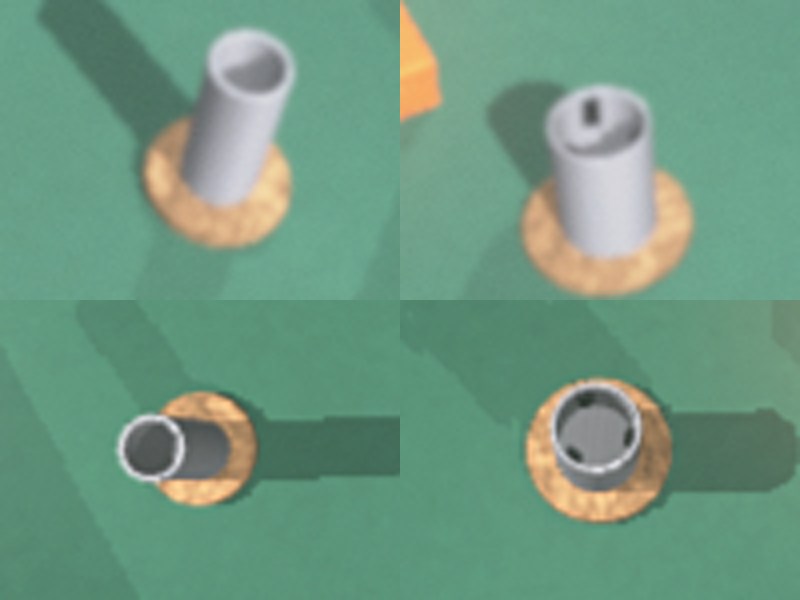

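Both cups stand on their mats, with rim centres in top at (141.6,223.4) for the small cup and (269.9,153.4) for the medium. I'll check the numbers, and the widest mat is clear.

Run:
```python
from h import *
print(plane("top",[(141.6,223.4)],.092)[0,:2]*1000-[524.4,264.4],plane("top",[(269.9,153.4)],.080)[0,:2]*1000-[672.7,-10.2])
sx=lambda u,v,x,y:(x+u/4-.4,y+v/4-.4)
print(plane("scene",[sx(251,63,290,235)],.092)[0,:2]*1000-[527.3,267.4],plane("scene",[sx(200,121,150,155)],.080)[0,:2]*1000-[675.8,-6.7])
```

```text
[-0.54592172 -0.71509637] [-0.72581954  0.39560709]
[-2.86667227 -2.69727502] [-3.4342565  -2.15941799]
```

Both cups' rims sit within 5 mm of their mats' centres in both views, which also means they are upright. Handing in.

```bash
python3 -c "
from rig import arm
print(arm.finish_job())"
```

```text
the job is handed in; nothing more can be done
None
```

I pulled the small cup and then the medium cup straight up out of the nest. Each was lowered slowly until it touched its mat (about 7 N for the small cup, 4.5 N for the medium), released, and the arm backed away. I handed in at about 14.6 s of the 64 s; the system reports no verdict.

- **Position:** the last pictures show both cups upright. The rim centres are about 1 mm from their mats' centres in the top view and about 4 mm in the scene view. The two views differ by about 3 mm, close to the calibration error and well inside the 16 and 19 mm limits.
- **Clear of the robot:** at hand-in the gripper was open and above the cups, with only sensor noise on the force reading.
- **Widest mat:** I put nothing on it, but did not check it separately in the last pictures.
- **Failed checks:** none. The arm hid the cups in some top views along the way, so those mid-job checks used the scene camera alone.

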